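# Deburr the leaning runner bar with forward file strokes

## Task

Pick up the hand file from the teal tray by its wooden grip and smooth the sawn end of the leaning steel bar: lay the sole flat on the sloping bar end and make at least three full forward strokes, red toe leading, pushing from the grey end of the clamp towards the blue end, pressing lightly so that the bar's rubber cushion never bottoms out. Lift the file clear of the bar for every return; never drag it backwards over the bar. Then lay the file gently back in the tray, flat on its sole and wholly inside the rim, let go, and leave the tumbler, jar and plates alone.

Things in the scene. Friction and masses are not known exactly. Their poses are not given: they have to be found in the camera images.
- file_grip (a point): Hand file, 160 mm long (x), 30 mm wide (y), 70 mm high, about 0.25 kg. On the middle of its wooden back stands a grip block 70 mm long, 24 mm wide (y), from 20 to 70 mm above the sole. Red mark on the back at the toe end (+x); z points up out of the back. This point: centre of the grip block, 45 mm above the sole, midway along the file; grasp it here across the 24 mm.
- file_sole (a point): Middle of the file's flat steel sole (underside, 160 x 28 mm). Axes as the file's: x to the toe, z up out of the back. A forward stroke moves the file along +x.
- tray: Shallow open teal tray, fixed, outside 140 (x) x 250 (y) x 14 mm, walls and floor 5 mm. Origin: centre of its underside; the file lies on its floor 5 mm above that, roughly along the tray's long y side.
- clamp: Cushioned bar clamp fixed to the table: grey base plate 130 (x) x 170 (y) x 16 mm with two end brackets 61 mm high at y = +75 mm (blue) and y = -75 mm (grey), joined by two rods. Between them a grey carriage, which carries the leaning bar, slides along y on springs. Origin: centre of the base's underside. Forward file strokes go along the clamp's +y, grey to blue.
- bar_end (a point): Stainless flat bar 40 mm (its x) x 10 mm (its y) in section, leaning 30 degrees from vertical towards the clamp's -x side. This point: centre of its free end face (40 x 10 mm, sawn, copper-coloured burrs), about 135 mm above the table. Axes as the bar's: z square out of the end face, 30 degrees from vertical, y the forward stroke direction.
- bar_press (a joint): How far (m) the bar is pushed down along its length into its rubber cushion: 0 free, stiffness 1000 N/m, bottoms out at 0.016. About 0.005 is a good filing pressure (5 N).
- carriage (a joint): How far (m) friction has dragged the bar and carriage along the clamp's y: 0 at rest, spring centred, 400 N/m, plus is forward (to the blue end), minus is backward. Range -0.018 to 0.018. Friction coefficient of file on bar is roughly 0.45 to 0.75.
- tumbler: Glass tumbler, 68 mm across, 100 mm high; bystander. Origin at its underside.
- jar: Glass jar with green lid, 64 mm across, 90 mm high; bystander. Origin at its underside.
- plates: Stack of white plates, 130 mm across, 65 mm high; bystander. Origin at its underside.
Not all that is in view belongs to the job. What is meant by the part that bears file_grip is not yellow, and is the larger of those in its own colour.

How it is judged:
On the way, in this order (a step that is already met when the one before it is completed fails the run):
1. first stroke begins: the sole lies flat on the bar end, the bar under the toe half (over 22 mm ahead of the middle of the sole), pressing at least 1.5 N and dragging the bar forward by 1 mm or more (x of bar_end in the frame of file_sole above 0.022 m and contact force between file and bar_press above 1.5 N and value of joint carriage above 0.001 m and angle between the z axis of file_sole and the z axis of bar_end, either way round below 0.2 rad and angle between file_sole's own z axis and vertical between 0.349 and 0.873 rad), for 0.05 s.
2. first stroke ends: still flat and pressed, the bar under the heel half (over 22 mm behind the middle), still dragging the bar forward (x of bar_end in the frame of file_sole below -0.022 m and contact force between file and bar_press above 1.5 N and value of joint carriage above 0.001 m and angle between the z axis of file_sole and the z axis of bar_end, either way round below 0.2 rad and angle between file_sole's own z axis and vertical between 0.349 and 0.873 rad), for 0.04 s.
3. file lifted clear of the bar end by 5 mm or more after the first stroke (z of bar_end in the frame of file_sole below -0.005 m and contact force between file and bar_press below 0.1 N), for 0.05 s.
4. second stroke begins: the sole lies flat on the bar end, the bar under the toe half (over 22 mm ahead of the middle of the sole), pressing at least 1.5 N and dragging the bar forward by 1 mm or more (all of step 1), for 0.05 s.
5. second stroke ends: still flat and pressed, the bar under the heel half (over 22 mm behind the middle), still dragging the bar forward (all of step 2), for 0.04 s.
6. file lifted clear of the bar end by 5 mm or more after the second stroke (all of step 3), for 0.05 s.
7. third stroke begins: the sole lies flat on the bar end, the bar under the toe half (over 22 mm ahead of the middle of the sole), pressing at least 1.5 N and dragging the bar forward by 1 mm or more (all of step 4), for 0.05 s.
8. third stroke ends: still flat and pressed, the bar under the heel half (over 22 mm behind the middle), still dragging the bar forward (all of step 5), for 0.04 s.
9. file lifted clear of the bar end by 5 mm or more after the third stroke (all of step 6), for 0.05 s.
At the end, for the whole second after the job is handed in: The file lies flat on its sole (within 3.5 degrees, sole within 4 mm of the tray floor) inside the tray's rim (middle within 60 mm across and 55 mm along the tray's centre), still and released (x of file_sole in the frame of tray between -0.06 and 0.06 m and y of file_sole in the frame of tray between -0.055 and 0.055 m and z of file_sole in the frame of tray below 0.009 m and angle between file_sole's own z axis and vertical below 0.06 rad and linear speed of file below 0.02 m/s and contact force between file and the fingers below 0.1 N); the robot touches nothing.
It fails at once if the bar is dragged backward by more than 2 mm (file not lifted on the return) (value of joint carriage below -0.002 m).
It fails at once if pressed too hard: the cushion is pushed in by more than 13 mm (value of joint bar_press above 0.013 m).
It fails at once if the file strikes the bar with over 30 N (contact force between file and bar_press above 30 N).
It fails at once if the file is dropped: it strikes the tray with over 40 N while the fingers do not hold it (contact force between file and tray above 40 N and contact force between file and the fingers below 1 N).
It fails at once if the tumbler, jar or plates are moved by more than 20 mm or tipped (distance of any of tumbler, jar, plates from where it was at the start of the episode above 0.02 m or angle between any of tumbler, jar, plates's own z axis and vertical above 0.3 rad).
It also fails if it takes over 64 s, if anything falls off the work surface, if the arm or the gripper's body presses on something with over 40 N, if the wrist force passes 120 N, or if a joint passes its speed limit or range.

## Robot

A 6-joint arm with a two-finger parallel gripper is mounted at the origin on the work surface. World frame = base frame: x ahead of the robot, y to its left, z up, the work surface at z = 0. Lengths are in m, angles in rad, forces in N, time in s.
With the tool pointing down it reaches from about 0.3 to 0.875 m from the base axis. Payload 6.4 kg.
Tool frame: the origin (TCP) lies between the finger pads; the fingertips stand tip_extent ahead of it and the grasp point (between the pads) lies 5 mm behind it (tip_extent is the distance from the TCP to the fingertips, in m); z points along the fingers, y is the direction in which the jaws open and shut (so a half turn about z gives the same grasp; the last joint's range is limited). The gripper opens to 85 mm and grips with 20 to 120 N. Pads are 22 mm wide; open, the fingers measure 114 mm over their backs; the gripper's body (76 mm by 85 mm) begins 54 mm behind the grasp point. The pads swing forward as they close: fully open they stand 13 mm farther back than shut.
Start: joints at [-1.49, 0.181, 1.607, -0, 1.354, -0.206], TCP at [0.163, -0.552, 0.245] pointing down, gripper open.
Joint ranges: [-2.99, 2.99], [-0.89, 2.07], [0.3, 2.58], [-1.14, 4.28], [0, 2.63], [-3.12, 3.12]. Speed limits (rad/s): [2.57, 2.57, 3.01, 3.14, 3.14, 3.14].

## Interface

Orientations are given as a unit quaternion [w, x, y, z].
In Python, from bench import * gives the robot as it stands.
- The arm moves only by the shell command python3 -m jog 'ROWS'. ROWS is JSON, a list of rows, each a list of 3 entries, a list of its own where there are three numbers: the shift along the tool's x, y, z in mm, then the turn, a rotation vector about the tool's x, y, z in rad, then the opening, from 0 (shut) to 1 (fully open). A call has 1 to 20 rows; each row is the pose to reach, as a shift and turn from the pose measured when the call began, along the tool's axes at that moment; what a row does not reach only later rows make up. A row lasts 1/12 s, in which the tool goes at most 41.7 mm and 7.16 degrees, less where a joint would pass 70% of its speed; a pose out of reach is approached as far as the arm can. A call with a gripper value outside its range is refused whole. The fingers move at their own pace and stop on an object; the grip force is fixed at half the most. Time passes only in rows, so rows that repeat a pose let the fingers close. It gives the time, the measured TCP pose, the force and the opening at its end, in the units of the state.
- get_obs(): the state, without advancing time (a new reading comes with each control period).
- camera(name): name is "side" or "top" or "wrist"; returns (picture, depth): 480x640x3 uint8, red, green, blue; 480x640 float32, m along the optical axis (not along the pixel's ray), 0 where there is no reading.
- get_calibration(name): a dict with "fx", "fy", "cx", "cy" (pixels), "world_from_camera" (4x4, takes a point from camera to world coordinates). Camera axes: x right, y down, z forward; pixel columns grow to the right and rows downward; lengths in m; the calibration is good to about 2 mm. A picture is of the moment at which its call begins: read the wrist's pose just before it. get_calibration takes no time and is no camera call; for the wrist camera it gives the pose at the moment of the call.
- hand_in(): hands the job in, once; it reports no verdict.
The state is a dict: "time_s": time; "q": joint angles; "dq": joint speeds; "joint_efforts": joint torques, N m; "eef_pos": TCP position; "eef_rot": TCP orientation; "wrist_force": force on the tool from outside, world axes, zero at the start; "torque": the same for the moment, N m; "opening": opening from 0.0 (shut) to 1.0 (fully open).
Only numpy, scipy, OpenCV 4.12 (cv2) and the standard library are available. Lean on these libraries where they do the work, as an engineer would, in place of code of your own. Each camera call takes 0.05 s, during which the arm holds its last target.

## Working session

There is one attempt and no reset: what is moved stays moved. The work goes in short steps, Python scripts to look and compute and a shell command to move; the robot and the scene stay as the last step left them, time stands still between calls to the robot, and variables do not carry over. Pictures are saved under pics/ and viewed, and the job is handed in when it is done.

```bash
ls; mkdir -p pics; python3 - <<'E'
from bench import *
import cv2,numpy as np
o=get_obs(); print({k:np.round(v,4).tolist() for k,v in o.items()})
for n in ['side','top','wrist']:
    c=get_calibration(n); print(n,{k:np.round(v,3).tolist() for k,v in c.items()})
    p,d=camera(n); np.savez('/tmp/%s0.npz'%n,p=p,d=d); cv2.imwrite('pics/%s0.png'%n,p[:,:,::-1])
E
```

```text
pics
{'time_s': 0.0, 'q': [-1.4903, 0.1816, 1.608, 0.0, 1.3538, -0.2063], 'dq': [-0.0002, 0.0003, -0.0, -0.0016, 0.0001, -0.0004], 'joint_efforts': [-0.0014, -44.4874, -35.1341, -0.0003, 0.0093, 0.0], 'eef_pos': [0.1626, -0.551, 0.2444], 'eef_rot': [-0.0009, 0.9897, 0.1429, 0.0001], 'wrist_force': [0.378, -0.2058, 0.3918], 'torque': [0.0347, -0.0371, 0.0607], 'opening': 1.0007}
side {'fx': 534.772, 'fy': 534.772, 'cx': 323.259, 'cy': 247.39, 'world_from_camera': [[-0.96, -0.191, 0.205, 0.286], [-0.28, 0.619, -0.734, 0.79], [0.013, -0.762, -0.647, 0.839], [0.0, 0.0, 0.0, 1.0]]}
top {'fx': 603.453, 'fy': 603.453, 'cx': 331.468, 'cy': 236.478, 'world_from_camera': [[-0.002, -0.997, 0.073, 0.4], [-1.0, 0.002, -0.002, -0.041], [0.002, -0.073, -0.997, 1.414], [0.0, 0.0, 0.0, 1.0]]}
wrist {'fx': 397.936, 'fy': 397.936, 'cx': 316.838, 'cy': 240.36, 'world_from_camera': [[0.283, -0.92, -0.271, 0.232], [-0.959, -0.272, -0.078, -0.53], [-0.002, 0.282, -0.959, 0.373], [0.0, 0.0, 0.0, 1.0]]}
```

View pics/side0.png

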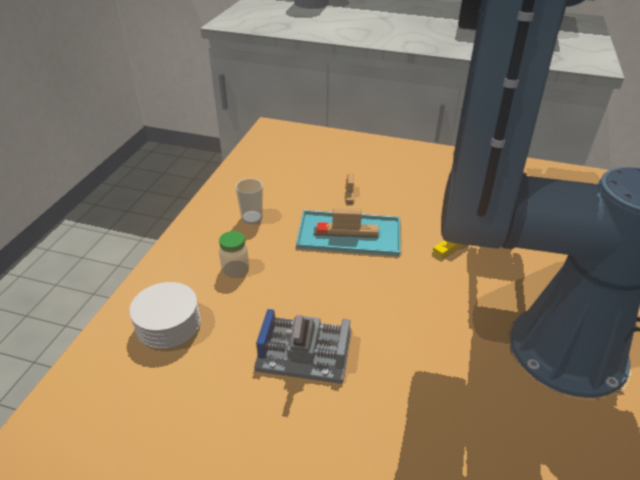

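View pics/top0.png

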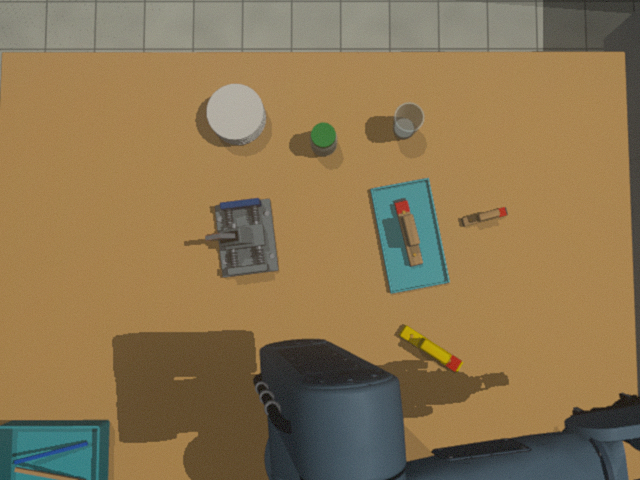

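View pics/wrist0.png

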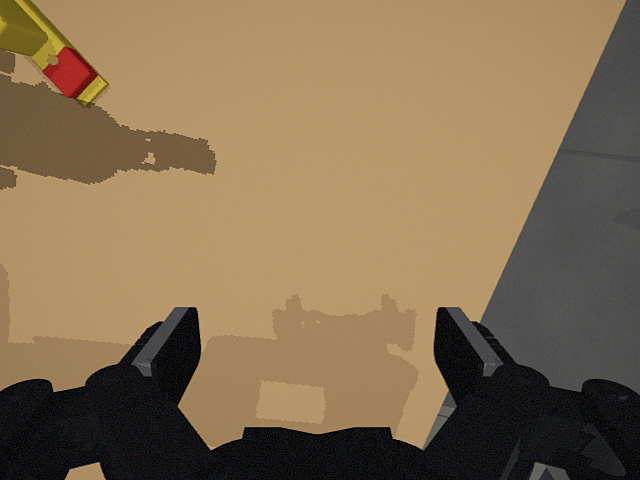

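The file could be mistaken for three things in the top view: the wooden file in the teal tray at (409,232), a smaller wooden file at (484,216), and a yellow file at (431,347). The target isn't yellow and is the larger of its own colour, so it's the one in the tray at (409,232). I'll check that in a close crop and measure.

```bash
cat > h.py <<'E'
import numpy as np,cv2
from bench import *
def cloud(n,d):
    c=get_calibration(n); v,u=np.mgrid[0:480,0:640]
    P=np.stack([(u-c['cx'])/c['fx']*d,(v-c['cy'])/c['fy']*d,d],-1)
    M=np.array(c['world_from_camera']); return P@M[:3,:3].T+M[:3,3]
def rect(P):
    (c,s,a)=cv2.minAreaRect((P[:,:2]*1000).astype(np.float32)); return np.round(c,1),np.round(s,1),round(a,1)
E
python3 - <<'E'
from h import *
z=np.load('/tmp/top0.npz');p,d=z['p'],z['d'];W=cloud('top',d)
hsv=cv2.cvtColor(p,cv2.COLOR_RGB2HSV)
img=p[:,:,::-1]
cv2.imwrite('pics/crop_file.png',cv2.resize(img[170:300,360:520],None,fx=5,fy=5,interpolation=0)[:600,:800])
cv2.imwrite('pics/crop_clamp.png',cv2.resize(img[180:290,170:290],None,fx=5,fy=5,interpolation=0))
H,S,V=hsv[...,0].astype(int),hsv[...,1],hsv[...,2]
def roi(v0,v1,u0,u1):
    m=np.zeros(H.shape,bool);m[v0:v1,u0:u1]=1;return m
R=roi(170,300,360,450)
teal=R&(H>80)&(H<100)&(S>100)
print('teal',rect(W[teal]),'z',np.percentile(W[teal][:,2],[5,50,95]).round(4))
ins=R&(W[...,2]>.018)
print('file all',rect(W[ins]),np.percentile(W[ins][:,2],[5,50,95]).round(4))
g=R&(W[...,2]>.06); print('grip',rect(W[g]),W[g].mean(0).round(4),g.sum())
red=R&((H<6)|(H>174))&(S>150); print('red',W[red].mean(0).round(4),red.sum())
C=roi(180,290,170,290)
for a,b in [(.01,.022),(.05,.07),(.1,.2)]:
    m=C&(W[...,2]>a)&(W[...,2]<b); print(a,rect(W[m]),m.sum(),W[m].mean(0).round(4))
bl=C&(H>105)&(H<130)&(S>120); print('blue',rect(W[bl]),W[bl].mean(0).round(4))
m=C&(W[...,2]>.115); v,u=np.where(m)
for a in zip(u,v): print(a,W[a[1],a[0]].round(3),p[a[1],a[0]],end=';')
E
```

```text
teal (array([ 493.6, -160.5]), array([246.1, 268.4]), 10.3) z [0.0008 0.0058 0.0145]
file all (array([ 493.7, -160.9]), array([247.6, 269.6]), 10.5) [0.0193 0.0285 0.0814]
grip (array([ 475.8, -132.4]), array([ 69.9, 227. ]), 22.7) [ 0.4991 -0.1984  0.2363] 405
red [ 0.5708 -0.2062  0.0253] 121
0.01 (array([533.2, 188.3]), array([279.1, 208.7]), 19.0) 1936 [0.499  0.1487 0.0162]
0.05 (array([500.1, 157.5]), array([166.3,  95.4]), 6.9) 1031 [0.5009 0.1488 0.0583]
0.1 (array([501.3, 189.6]), array([76.4, 30.2]), 89.8) 227 [0.4959 0.1891 0.1233]
blue (array([578.7, 161.7]), array([ 2.1, 75.2]), 6.5) [0.5784 0.1639 0.0606]
(np.int64(178), np.int64(180)) [ 0.4   -0.041  1.414] [172 135  82];(np.int64(189), np.int64(182)) [ 0.4   -0.041  1.414] [166 132  80];(np.int64(230), np.int64(182)) [ 0.4   -0.041  1.414] [169 130  82];(np.int64(286), np.int64(182)) [ 0.4   -0.041  1.414] [168 130  80];(np.int64(267), np.int64(186)) [ 0.4   -0.041  1.414] [168 130  83];(np.int64(221), np.int64(187)) [ 0.4   -0.041  1.414] [164 130  80];(np.int64(207), np.int64(188)) [ 0.4   -0.041  1.414] [165 130  7
[... 12291 characters left out ...]
.414] [126  95  56];(np.int64(214), np.int64(276)) [ 0.4   -0.041  1.414] [165 131  76];(np.int64(260), np.int64(278)) [ 0.4   -0.041  1.414] [145 113  70];(np.int64(270), np.int64(281)) [ 0.4   -0.041  1.414] [158 126  74];(np.int64(281), np.int64(281)) [ 0.4   -0.041  1.414] [168 128  79];(np.int64(268), np.int64(282)) [ 0.4   -0.041  1.414] [166 131  82];(np.int64(234), np.int64(283)) [ 0.4   -0.041  1.414] [166 129  80];(np.int64(191), np.int64(285)) [ 0.4   -0.041  1.414] [164 126  76];(np.int64(196), np.int64(287)) [ 0.4   -0.041  1.414] [165 129  77];(np.int64(213), np.int64(287)) [ 0.4   -0.041  1.414] [164 130  76];(np.int64(232), np.int64(289)) [ 0.4   -0.041  1.414] [161 125  74];
```

```bash
python3 - <<'E'
from h import *
z=np.load('/tmp/side0.npz');p,d=z['p'],z['d'];W=cloud('side',d)
cv2.imwrite('pics/crop_side.png',cv2.resize(p[300:390,240:370,::-1],None,fx=6,fy=6,interpolation=0))
E
```

```text
(no output)
```

View pics/crop_side.png

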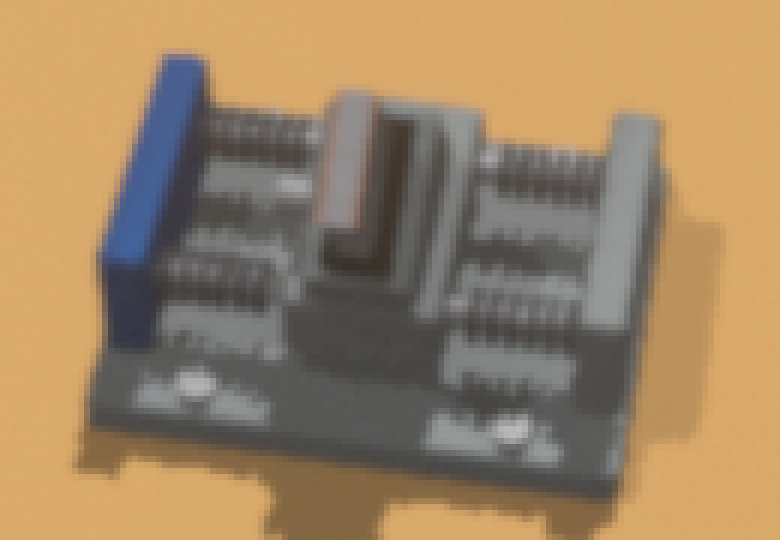

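View pics/crop_file.png

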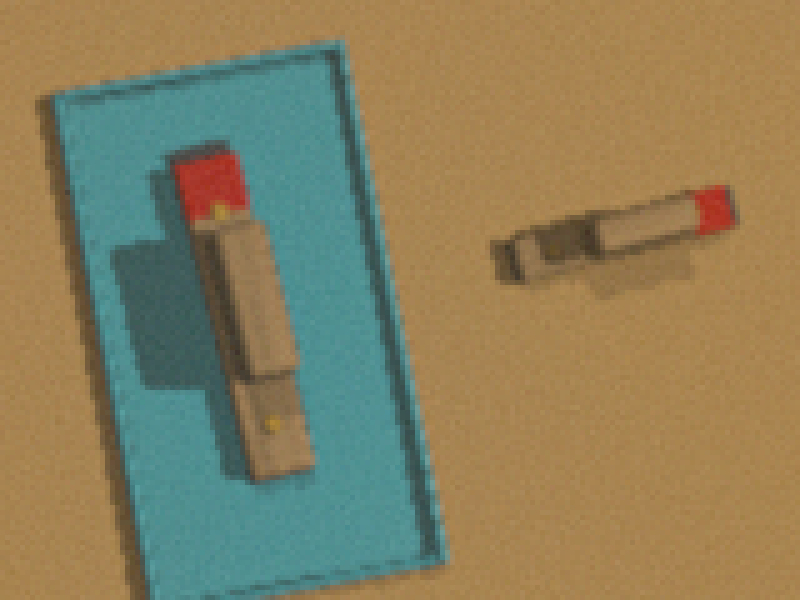

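View pics/crop_clamp.png

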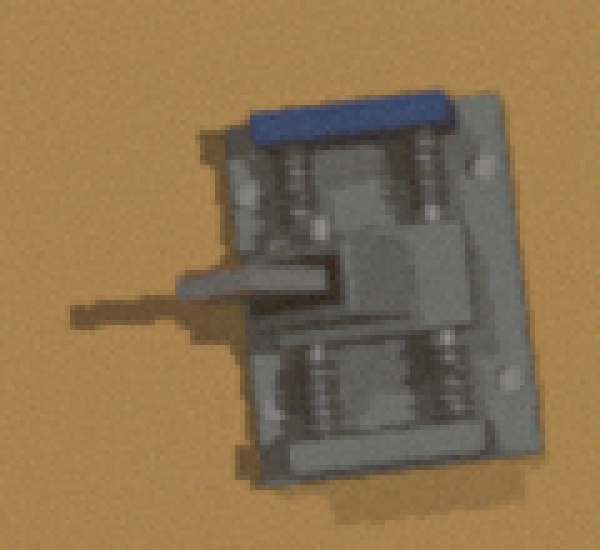

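The crops confirm the choice. The file in the tray is red-toed and clearly larger than the wooden one outside. Its grip is centred near (411,231) in the top view, with the toe pointing away from the robot. The blue bracket is also on the far side, and the bar leans to image left, which is world +y. Next I'll take cleaner measurements.

```bash
python3 - <<'E'
import bench; print([x for x in dir(bench) if x[0]!='_'])
from h import *
for n,Rf,Rc,Rb in [('top',(170,300,360,450),(180,290,195,290),(225,245,200,232)),('side',(205,260,290,410),(300,390,240,370),(310,345,290,306))]:
    z=np.load('/tmp/%s0.npz'%n);p,d=z['p'],z['d'];W=cloud(n,d);ok=(d>0.2)
    hsv=cv2.cvtColor(p,cv2.COLOR_RGB2HSV);H,S,V=[hsv[...,i].astype(int) for i in range(3)]
    def roi(r):
        m=np.zeros(H.shape,bool);m[r[0]:r[1],r[2]:r[3]]=1;return m&ok
    c=get_calibration(n);M=np.array(c['world_from_camera'])
    def ray(m,h):
        v,u=np.where(m);r=np.stack([(u-c['cx'])/c['fx'],(v-c['cy'])/c['fy'],u*0+1],-1)@M[:3,:3].T
        return M[:3,3]+r*((h-M[2,3])/r[:,2])[:,None]
    R=roi(Rf)
    teal=(R&(H>80)&(H<100)&(S>80)).astype(np.uint8)
    cnt=max(cv2.findContours(teal,0,2)[0],key=cv2.contourArea); mm=np.zeros_like(teal);cv2.drawContours(mm,[cnt],-1,1,-1)
    print(n,'tray',rect(ray(mm>0,.014)))
    g=R&(W[...,2]>.062)&(W[...,2]<.1); print('grip',rect(ray(g,.075)),W[g].mean(0).round(4),g.sum())
    b=R&(W[...,2]>.02)&(W[...,2]<.032)&(S>0)&~((H>80)&(H<100)); print('back',rect(W[b]),W[b].mean(0).round(4))
    red=R&((H<6)|(H>174))&(S>150); print('red',rect(ray(red,.025)),W[red].mean(0).round(4),red.sum())
    bl=roi(Rc)&(H>105)&(H<130)&(S>110)&(W[...,2]>.05); print('blue',rect(ray(bl,.061)),W[bl].mean(0).round(4),bl.sum())
    b=roi(Rb); 
    if n=='side':
        v,u=np.where(b&(W[...,2]>.11)); print('bar',rect(W[b&(W[...,2]>.11)]),W[b&(W[...,2]>.11)].mean(0).round(4))
    for nm,r in [('plates',(270,350,125,210)if n=='side' else (80,150,200,270))]:
        m=roi(r)&(W[...,2]>.055);print(nm,rect(W[m]),W[m].mean(0).round(3))
E
```

```text
['MotionError', 'camera', 'get_calibration', 'get_obs', 'hand_in', 'tip_extent']
top tray (array([ 505.2, -225. ]), array([246.9, 137.7]), 10.6)
grip (array([ 512.7, -220. ]), array([69.3, 24.9]), 13.3) [ 0.5128 -0.2203  0.0745] 348
back (array([ 531.5, -218.5]), array([194.7,  41.9]), 8.5) [ 0.5069 -0.2207  0.0253]
red (array([ 570.1, -206.6]), array([25. , 28.2]), 12.5) [ 0.5708 -0.2062  0.0253] 121
blue (array([574.9, 164.6]), array([ 9. , 82.4]), 7.3) [0.5763 0.1628 0.0615] 67
plates (array([784.6, 176.1]), array([128.4, 128.6]), 9.0) [0.784 0.176 0.065]
side tray (array([ 504.1, -224. ]), array([245.3, 133.2]), 11.6)
grip (array([ 509.3, -214.3]), array([67.5, 43.9]), 13.2) [ 0.5101 -0.217   0.0736] 296
back (array([ 482. , -248.6]), array([207.2,  99.3]), 5.4) [ 0.505  -0.2176  0.0265]
red (array([ 570.3, -208.8]), array([22.2, 28.3]), 16.0) [ 0.569  -0.2051  0.0279] 65
blue (array([572.4, 163.9]), array([11.6, 82.5]), 6.8) [0.5717 0.1681 0.063 ] 197
bar (array([493. , 200.5]), array([12.1, 51. ]), 7.8) [0.4912 0.2062 0.1334]
plates (array([782.3, 174.7]), array([127.3, 132.6]), 30.8) [0.781 0.178 0.067]
```

```bash
cat >> h.py <<'E'
from scipy.spatial.transform import Rotation as Ro
def pose():
    o=get_obs();q=o['eef_rot'];return np.array(o['eef_pos']),Ro.from_quat([q[1],q[2],q[3],q[0]])
def goal(yaw,tilt=0):  # tool x=file x, tool z=-file z ; file tilt about its x by -tilt (z toward +left)
    F=Ro.from_euler('z',yaw)*Ro.from_euler('x',-tilt); return F*Ro.from_euler('x',np.pi), F
def plan(t,R):
    p,r=pose(); print('shift mm',(r.inv().apply(np.array(t)-p)*1000).round(1),'rotvec',(r.inv()*R).as_rotvec().round(3))
E
python3 - <<'E'
from h import *
import bench; print(bench.tip_extent)
R,F=goal(np.radians(13)); plan([.5125,-.2195,.16],R)
E
```

```text
0.014
shift mm [ 429.3 -219.    85. ] rotvec [-0.001 -0.     0.06 ]
```

```bash
python3 -m jog '[[[100,-50,0],[0,0,0.06],1],[[429,-219,20],[0,0,0.06],1],[[429,-219,20],[0,0,0.06],1],[[429,-219,20],[0,0,0.06],1],[[429,-219,20],[0,0,0.06],1],[[429,-219,20],[0,0,0.06],1],[[429,-219,20],[0,0,0.06],1],[[429,-219,20],[0,0,0.06],1],[[429,-219,20],[0,0,0.06],1],[[429,-219,20],[0,0,0.06],1],[[429,-219,20],[0,0,0.06],1],[[429,-219,20],[0,0,0.06],1],[[429,-219,20],[0,0,0.06],1],[[429,-219,20],[0,0,0.06],1],[[429,-219,20],[0,0,0.06],1],[[429,-219,20],[0,0,0.06],1]]'
python3 - <<'E'
from h import *
p,d=camera('wrist');cv2.imwrite('pics/w1.png',p[:,:,::-1]);np.savez('/tmp/w1.npz',p=p,d=d)
W=cloud('wrist',d);g=(d>.1)&(W[...,2]>.06)&(W[...,2]<.09)&(abs(W[...,0]-.51)<.07)&(abs(W[...,1]+.22)<.05)
print(rect(W[g]),W[g].mean(0).round(4),g.sum()); v,u=np.where(g); print(u.mean(),v.mean())
hsv=cv2.cvtColor(p,cv2.COLOR_RGB2HSV);red=((hsv[...,0]<6)|(hsv[...,0]>174))&(hsv[...,1]>150)&(d>.1); print('red',rect(W[red]))
R,F=goal(np.radians(13)); plan([.5125,-.2195,.047],R); print(get_obs()['q'])
E
```

```text
time_s: 1.48
eef_pos: [0.5115, -0.2205, 0.2249]
eef_rot: [-0.001, 0.994, 0.113, -0.0]
wrist_force: [0.5, 0.1, -0.3]
opening: 1.004
(array([ 513.2, -219. ]), array([69.4, 23.3]), 13.5) [ 0.5153 -0.2188  0.0741] 3033
317.33893834487304 220.7250247279921
red (array([ 561.6, -300. ]), array([ 84.2, 289.7]), 12.6)
shift mm [  1.3  -0.7 178. ] rotvec [-0.001  0.    -0.002]
[-6.20909645e-01  1.60365330e-01  1.67293022e+00  8.12228697e-04
  1.30927173e+00  7.24642578e-01]
```

View pics/w1.png

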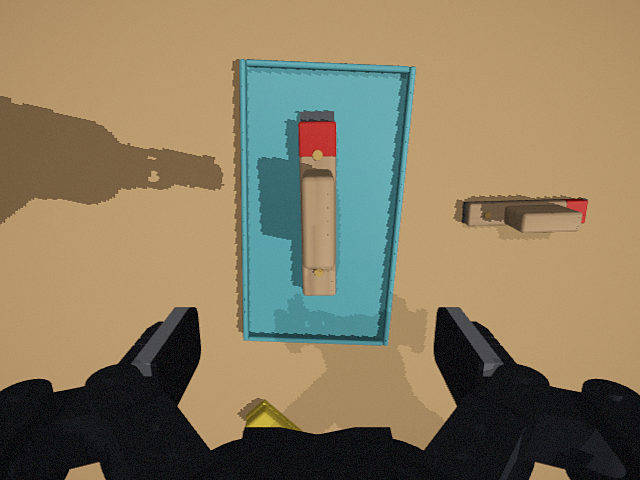

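The wrist view agrees with the top view. The grip is centred at pixel (317,221), which is (0.513, -0.219), and aligned with the jaws. I'll descend and grip.

```bash
python3 -m jog '[[[2,-1,40],[0,0,-0.007],1],[[2,-1,80],[0,0,-0.007],1],[[2,-1,120],[0,0,-0.007],1],[[2,-1,150],[0,0,-0.007],1],[[2,-1,170],[0,0,-0.007],1],[[2,-1,178],[0,0,-0.007],1],[[2,-1,178],[0,0,-0.007],1],[[2,-1,178],[0,0,-0.007],1]]'
python3 -m jog '[[[0,0,0],[0,0,0],0],[[0,0,0],[0,0,0],0],[[0,0,0],[0,0,0],0],[[0,0,0],[0,0,0],0],[[0,0,0],[0,0,0],0],[[0,0,0],[0,0,0],0],[[0,0,0],[0,0,0],0],[[0,0,0],[0,0,0],0],[[0,0,0],[0,0,0],0],[[0,0,0],[0,0,0],0]]'
```

```text
time_s: 2.2
eef_pos: [0.5133, -0.22, 0.0478]
eef_rot: [-0.0, 0.993, 0.115, 0.0]
wrist_force: [-1.0, 0.2, 0.3]
opening: 0.997
time_s: 3.03
eef_pos: [0.5137, -0.2203, 0.0485]
eef_rot: [0.0, 0.993, 0.115, 0.001]
wrist_force: [-1.5, -0.0, 6.0]
opening: 0.274
```

```bash
python3 -m jog '[[[0,0,-8],[0,0,0],0],[[0,0,-20],[0,0,0],0],[[0,0,-50],[0,0,0],0],[[0,0,-90],[0,0,0],0],[[0,0,-130],[0,0,0],0],[[0,0,-170],[0,0,0],0],[[0,0,-190],[0,0,0],0],[[0,0,-190],[0,0,0],0],[[0,0,-190],[0,0,0],0]]'
python3 - <<'E'
from h import *
p,d=camera('wrist');cv2.imwrite('pics/w2.png',p[:,:,::-1])
p,d=camera('side');cv2.imwrite('pics/s2.png',p[:,:,::-1]);np.savez('/tmp/s2.npz',p=p,d=d)
o=get_obs();print(o['wrist_force'],o['torque'],o['eef_pos'])
# refine bar end from side: face pixels cluster
W=cloud('side',d);c=get_calibration('side')
print(W[310:342:2,296].round(4).tolist())
cv2.imwrite('pics/s2bar.png',cv2.resize(p[305:350,280:340,::-1],None,fx=12,fy=12,interpolation=0))
E
```

```text
time_s: 3.78
eef_pos: [0.5139, -0.2205, 0.24]
eef_rot: [0.001, 0.993, 0.115, 0.002]
wrist_force: [-0.4, 0.1, -3.8]
opening: 0.273
[-0.33504076 -0.17933002 -4.06675324] [ 0.01889776 -0.01071209 -0.04998171] [ 0.51233988 -0.21950442  0.23656913]
[[0.5475, 0.0585, 0.0065], [0.5479, 0.0579, -0.0004], [0.5447, 0.0671, 0.004], [0.4991, 0.1948, 0.1465], [0.4979, 0.1985, 0.1456], [0.4972, 0.2007, 0.1431], [0.4965, 0.203, 0.1406], [0.4955, 0.206, 0.139], [0.4941, 0.2101, 0.1387], [0.4942, 0.2102, 0.1337], [0.4927, 0.2146, 0.1337], [0.4918, 0.2174, 0.132], [0.4914, 0.2188, 0.1285], [0.49, 0.2231, 0.1286], [0.4904, 0.2223, 0.1222], [0.4946, 0.2109, 0.1023]]
```

View pics/w2.png

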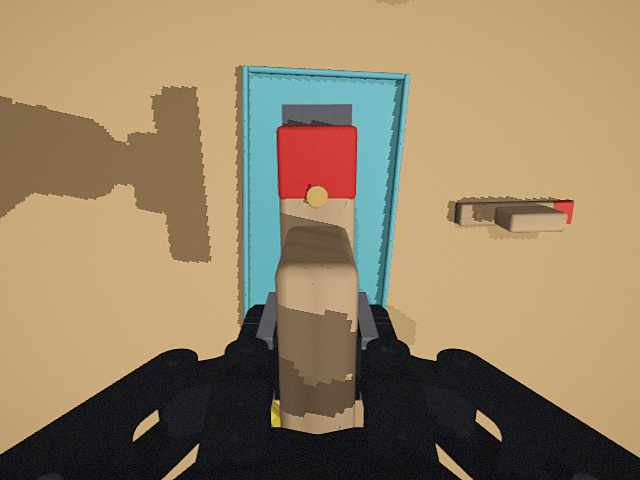

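View pics/s2bar.png

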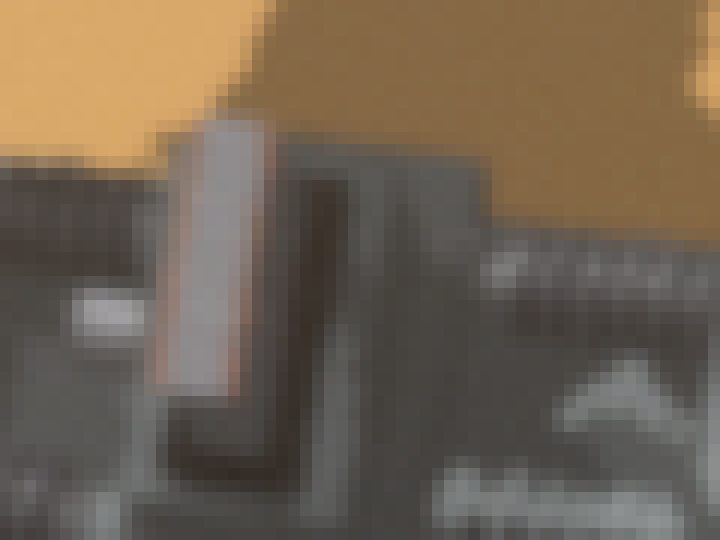

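View pics/s2.png

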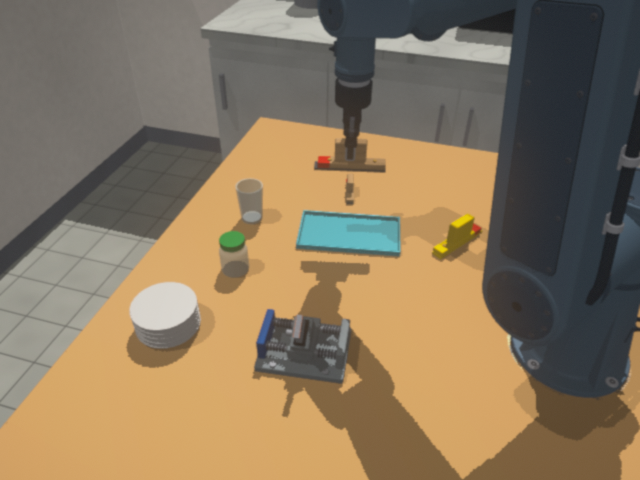

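```bash
python3 - <<'E'
from h import *
def rayof(n,u,v):
    c=get_calibration(n);M=np.array(c['world_from_camera']);r=M[:3,:3]@[(u-c['cx'])/c['fx'],(v-c['cy'])/c['fy'],1];return M[:3,3],r/np.linalg.norm(r)
def tri(a,b):
    (o1,d1),(o2,d2)=a,b;s=np.linalg.lstsq(np.stack([d1,-d2],1),o2-o1,rcond=None)[0];p,q=o1+d1*s[0],o2+d2*s[1];return ((p+q)/2).round(4),np.linalg.norm(p-q).round(4)
print(tri(rayof('side',297.7,325.9),rayof('top',212.9,236.4)))
for n,u,v in [('side',297.7,325.9),('top',212.9,236.4)]:
    o,r=rayof(n,u,v);print(n,(o+r*(.135-o[2])/r[2]).round(4))
# plane fit of the face in side depth
z=np.load('/tmp/side0.npz');d=z['d'];W=cloud('side',d);z2=np.load('/tmp/s2.npz')['d'];W2=cloud('side',z2)
c=(np.array([[205,115],[272,118],[235,398],[160,390]])/12+[280,305]-.5);m=np.zeros((480,640),np.uint8);cv2.fillConvexPoly(m,c.round().astype(int),1)
m=cv2.erode(m,np.ones((2,2)))>0
for w in (W,W2):
    P=w[m];mu=np.median(P,0);k=np.linalg.norm(P-mu,axis=1)<.03;P=P[k];mu=P.mean(0);u,s,vt=np.linalg.svd(P-mu);print(mu.round(4),vt[2].round(3),vt[0].round(3),len(P))
# brackets (top): grey & blue tops for yaw
z=np.load('/tmp/top0.npz');d=z['d'];W=cloud('top',d);m=np.zeros(d.shape,bool);m[190:285,205:280]=1;m&=(d>.2)&(W[...,2]>.052)&(W[...,2]<.07)
for s in ((W[...,0]>.56),(W[...,0]<.445)): print(rect(W[m&s]),(m&s).sum())
E
```

```text
(array([0.4928, 0.2076, 0.1369]), np.float64(0.0018))
side [0.4925 0.2059 0.135 ]
top [0.4938 0.2082 0.135 ]
[0.4906 0.2084 0.1368] [ 0.173 -0.5   -0.849] [-0.113  0.846 -0.521] 128
[0.4906 0.2082 0.1366] [ 0.21  -0.483 -0.85 ] [-0.114  0.851 -0.512] 128
(array([574.2, 163.7]), array([88. , 25.3]), 89.7) 299
(array([428.1, 146.2]), array([23.1, 90.5]), 4.0) 289
```

```bash
cat >> h.py <<'E'
B=np.array([.4925,.2075,.136]);YAW=np.radians(7);H0=.0435
RB,FB=goal(YAW,np.radians(30)); s=FB.apply([1,0,0]);n=FB.apply([0,0,1])
def at(xb,h): return B-xb*s+(h+H0)*n   # bar at file x=xb (m), sole h above face
E
python3 - <<'E'
from h import *
print(n,s,RB.as_matrix().round(3)); plan(at(.05,.06),RB)
E
```

```text
[-0.06093467  0.49627308  0.8660254 ] [ 9.92546152e-01  1.21869343e-01 -3.46944695e-18] [[ 0.993  0.106  0.061]
 [ 0.122 -0.86  -0.496]
 [-0.     0.5   -0.866]]
shift mm [  34.4 -477.    12.1] rotvec [-0.525 -0.027  0.107]
```

```bash
python3 -m jog '[[[0,-40,-10],[0,0,0],0],[[10,-80,-10],[-0.1,-0.005,0.02],0],[[12,-120,-10],[-0.2,-0.01,0.04],0],[[15,-160,-10],[-0.3,-0.015,0.06],0],[[20,-200,-8],[-0.4,-0.02,0.08],0],[[25,-240,-5],[-0.525,-0.027,0.107],0],[[28,-280,0],[-0.525,-0.027,0.107],0],[[30,-320,0],[-0.525,-0.027,0.107],0],[[32,-360,5],[-0.525,-0.027,0.107],0],[[34,-400,8],[-0.525,-0.027,0.107],0],[[34,-440,10],[-0.525,-0.027,0.107],0],[[34,-477,12],[-0.525,-0.027,0.107],0],[[34,-477,12],[-0.525,-0.027,0.107],0],[[34,-477,12],[-0.525,-0.027,0.107],0],[[34,-477,12],[-0.525,-0.027,0.107],0],[[34,-477,12],[-0.525,-0.027,0.107],0]]'
python3 - <<'E'
from h import *
plan(at(.05,.06),RB)
for k in ('side','wrist'):
    p,d=camera(k);cv2.imwrite('pics/%s3.png'%k,p[:,:,::-1]);np.savez('/tmp/%s3.npz'%k,p=p,d=d)
o=get_obs();print(o['wrist_force'],o['q'])
E
```

```text
time_s: 5.22
eef_pos: [0.4358, 0.2514, 0.2244]
eef_rot: [0.259, 0.964, 0.059, 0.015]
wrist_force: [0.5, 0.2, -2.4]
opening: 0.273
shift mm [ 0.9 -0.5 -1.7] rotvec [0.001 0.002 0.   ]
[ 0.46978656  0.48094057 -1.99748677] [ 0.5621138   0.25329593  1.64908195 -0.47024747  1.49161593  2.11108736]
```

View pics/side3.png

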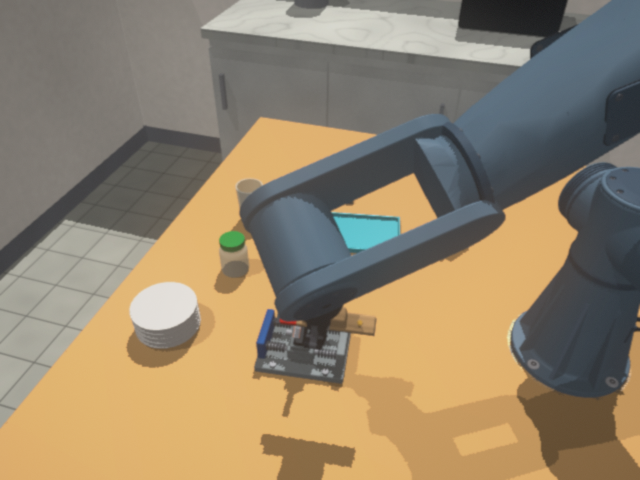

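View pics/wrist3.png

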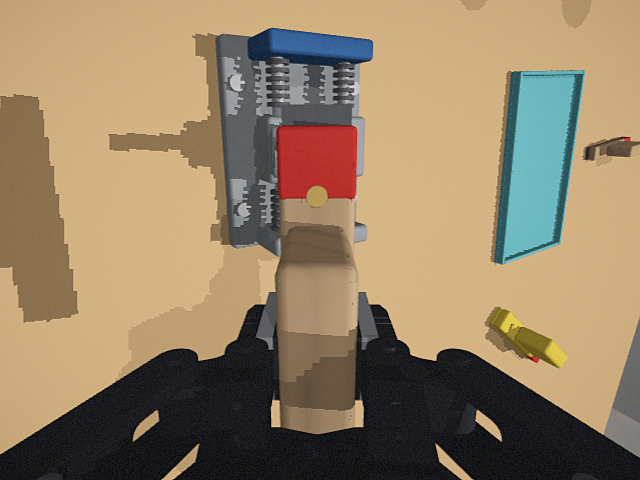

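```bash
python3 -m jog '[[[1,0,20],[0,0,0],0],[[1,0,40],[0,0,0],0],[[1,0,48],[0,0,0],0],[[1,0,50],[0,0,0],0],[[1,0,50],[0,0,0],0],[[1,0,50],[0,0,0],0]]'
python3 - <<'E'
from h import *
plan(at(.05,0),RB)
f=get_obs()['wrist_force'];print('normal',f@n,'fwd',f@s)
p,d=camera('wrist');cv2.imwrite('pics/wrist4.png',p[:,:,::-1])
p,d=camera('side');cv2.imwrite('pics/side4.png',cv2.resize(p[280:400,220:400,::-1],None,fx=4,fy=4))
f=get_obs()['wrist_force'];print('normal',f@n,'fwd',f@s)
E
```

```text
time_s: 5.82
eef_pos: [0.4408, 0.2266, 0.1828]
eef_rot: [0.258, 0.964, 0.058, 0.016]
wrist_force: [0.2, -0.7, -1.9]
opening: 0.273
shift mm [-1.  -1.5  9.7] rotvec [-0.     0.001 -0.003]
normal -1.9982156513486888 fwd 0.12837596380028052
normal -2.0240163165813243 fwd 0.547958683331982
```

View pics/side4.png

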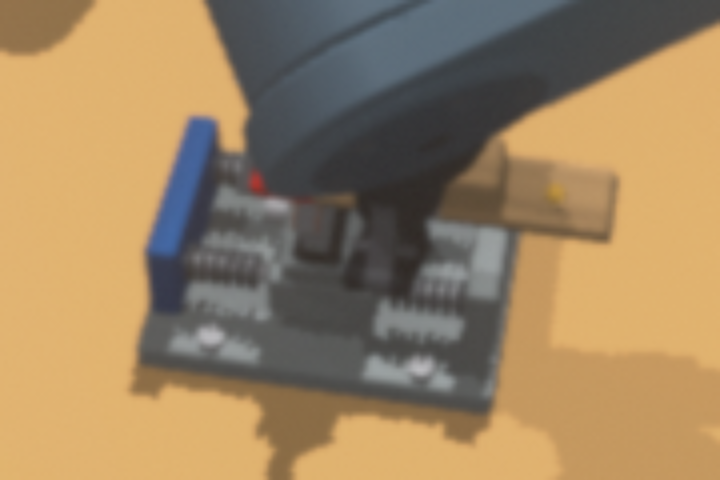

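The bar is just under the toe half and the file is still clear, with a baseline normal force of about -2 N. I'll feel for contact next.

```bash
python3 -m jog '[[[0,-1,4],[0,0,0],0],[[0,-1,7],[0,0,0],0],[[0,-1,9],[0,0,0],0],[[0,-1,10],[0,0,0],0],[[0,-1,10],[0,0,0],0]]'
python3 - <<'E'
from h import *
plan(at(.05,0),RB)
f=get_obs()['wrist_force'];print('normal',f@n,'fwd',f@s)
E
python3 -m jog '[[[0,0,1],[0,0,0],0],[[0,0,2],[0,0,0],0],[[0,0,2],[0,0,0],0]]'
python3 - <<'E'
from h import *
plan(at(.05,0),RB)
f=get_obs()['wrist_force'];print('normal',f@n,'fwd',f@s)
E
```

```text
time_s: 6.33
eef_pos: [0.4413, 0.223, 0.1737]
eef_rot: [0.258, 0.964, 0.058, 0.016]
wrist_force: [-0.5, 0.9, -2.3]
opening: 0.275
shift mm [-1.1 -0.1 -0.1] rotvec [-0.001  0.    -0.002]
normal -1.504157551557671 fwd -0.3864056928314293
time_s: 6.58
eef_pos: [0.4416, 0.2221, 0.1721]
eef_rot: [0.258, 0.964, 0.058, 0.016]
wrist_force: [-0.6, 1.7, -0.9]
opening: 0.268
shift mm [-1.2 -0.1 -1.9] rotvec [-0.001 -0.    -0.002]
normal 0.12821870008526312 fwd -0.3724461398649098
```

Contact came right where predicted (h≈0, about 1 N/mm). I'll press about 3.5 mm more and start the first stroke, then check the force partway.

```bash
python3 -m jog '[[[1,0,1.5],[0,0,0],0],[[4,0,3],[0,0,0],0],[[8,0,3.5],[0,0,0],0],[[13,0,3.5],[0,0,0],0],[[18,0,3.5],[0,0,0],0]]'
python3 - <<'E'
from h import *
plan(at(.05,0),RB)
f=get_obs()['wrist_force'];print('normal',f@n,'fwd',f@s)
E
```

```text
time_s: 7.0
eef_pos: [0.4602, 0.2228, 0.1692]
eef_rot: [0.258, 0.964, 0.058, 0.016]
wrist_force: [-3.6, 1.9, 1.8]
opening: 0.275
shift mm [-19.8  -0.   -5.2] rotvec [-0.001 -0.    -0.002]
normal 2.745027159376899 fwd -3.3091614782866774
```

```bash
python3 -m jog '[[[6,0,0],[0,0,0],0],[[12,0,0],[0,0,0],0],[[18,0,0],[0,0,0],0],[[24,0,0],[0,0,0],0],[[30,0,0],[0,0,0],0],[[36,0,0],[0,0,0],0],[[42,0,0],[0,0,0],0],[[48,0,0],[0,0,0],0],[[54,0,0],[0,0,0],0],[[60,0,0],[0,0,0],0],[[66,0,0],[0,0,0],0],[[72,0,0],[0,0,0],0],[[77,0,0],[0,0,0],0],[[82,0,0],[0,0,0],0],[[86,0,0],[0,0,0],0]]'
python3 - <<'E'
from h import *
plan(at(.05,0),RB)
f=get_obs()['wrist_force'];print('normal',f@n,'fwd',f@s)
E
```

```text
time_s: 8.25
eef_pos: [0.546, 0.2331, 0.1693]
eef_rot: [0.258, 0.964, 0.058, 0.016]
wrist_force: [-3.4, 2.0, 1.2]
opening: 0.271
shift mm [-1.063e+02 -1.000e-01 -5.300e+00] rotvec [-0.001 -0.    -0.002]
normal 2.234980998538392 fwd -3.159565017747185
```

```bash
python3 -m jog '[[[2,0,-1.5],[0,0,0],0],[[4,0,-3],[0,0,0],0],[[6,0,-4.5],[0,0,0],0],[[8,0,-6],[0,0,0],0],[[9,0,-9],[0,0,0],0],[[9,0,-15],[0,0,0],0],[[9,0,-30],[0,0,0],0],[[9,0,-30],[0,0,0],0],[[9,0,-30],[0,0,0],0]]'
python3 - <<'E'
from h import *
plan(at(.05,.02),RB)
p,d=camera('side');cv2.imwrite('pics/side5.png',cv2.resize(p[270:400,200:400,::-1],None,fx=4,fy=4))
p,d=camera('wrist');cv2.imwrite('pics/wrist5.png',p[:,:,::-1])
f=get_obs()['wrist_force'];print('normal',f@n,'fwd',f@s)
E
```

```text
time_s: 9.0
eef_pos: [0.5537, 0.2496, 0.1963]
eef_rot: [0.257, 0.964, 0.058, 0.017]
wrist_force: [-0.1, 0.2, -3.5]
opening: 0.275
shift mm [-1.159e+02 -1.000e-01  5.500e+00] rotvec [-0.002 -0.003 -0.003]
normal -2.376658837850583 fwd -0.1608309093985654
```

View pics/side5.png

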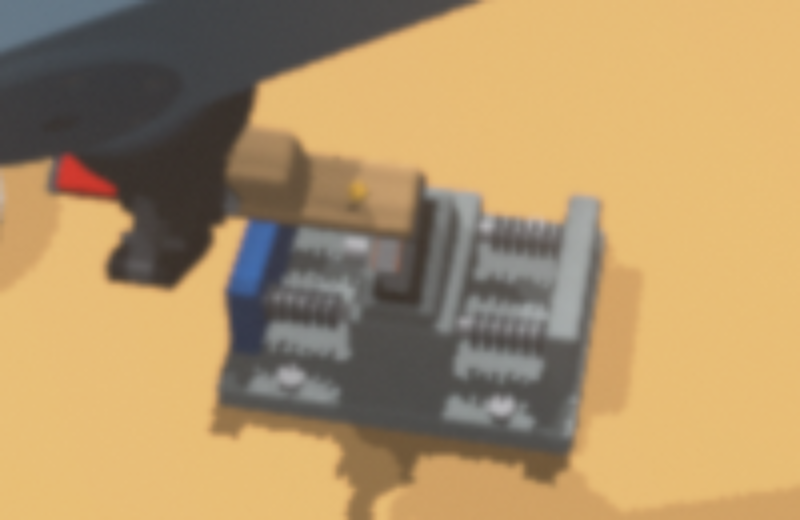

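View pics/wrist5.png

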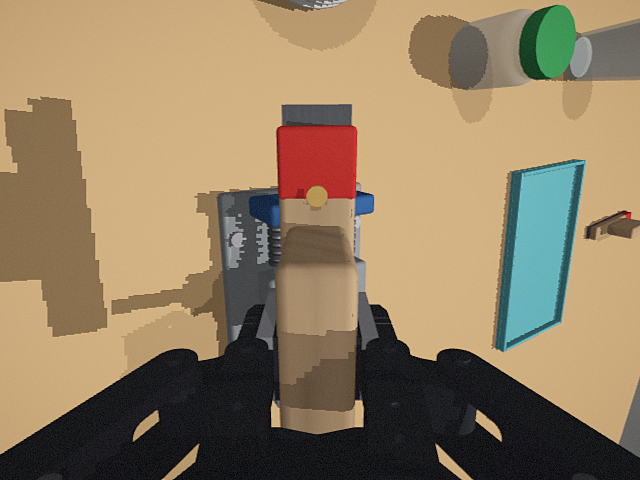

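The side view shows the bar end under the heel, clear of the sole, after a full stroke. In the wrist view the file's pixels haven't changed (toe at (317,160)), so the grip hasn't slipped. I'll return with the file raised.

```bash
python3 -m jog '[[[-25,0,-2],[0,0,0],0],[[-55,0,-2],[0,0,0],0],[[-85,0,-2],[0,0,0],0],[[-106,0,-2],[0,-0.003,-0.003],0],[[-116,0,0],[0,-0.003,-0.003],0],[[-116,0,8],[0,-0.003,-0.003],0],[[-116,0,16],[0,-0.003,-0.003],0],[[-116,0,19],[0,-0.003,-0.003],0],[[-116,0,19],[0,-0.003,-0.003],0],[[-116,0,19],[0,-0.003,-0.003],0]]'
python3 - <<'E'
from h import *
plan(at(.05,0),RB)
f=get_obs()['wrist_force'];print('normal',f@n,'fwd',f@s)
E
```

```text
time_s: 9.93
eef_pos: [0.4397, 0.2251, 0.1778]
eef_rot: [0.258, 0.964, 0.059, 0.014]
wrist_force: [0.1, -0.1, -3.3]
opening: 0.275
shift mm [ 0.3 -0.2  4.7] rotvec [-0.001  0.004  0.   ]
normal -2.949667575485777 fwd 0.13281224969359576
```

```bash
python3 -m jog '[[[0,0,2],[0,0,0],0],[[0,0,4],[0,0,0],0],[[1,0,5.5],[0,0,0],0],[[2,0,7],[0,0,0],0],[[4,0,8.5],[0,0,0],0],[[7,0,10],[0,0,0],0],[[12,0,10],[0,0,0],0],[[17,0,10],[0,0,0],0],[[22,0,10],[0,0,0],0]]'
python3 - <<'E'
from h import *
plan(at(.05,0),RB)
f=get_obs()['wrist_force'];print('normal',f@n,'fwd',f@s)
E
```

```text
time_s: 10.68
eef_pos: [0.4627, 0.2231, 0.1694]
eef_rot: [0.258, 0.964, 0.059, 0.014]
wrist_force: [-4.1, 2.5, 2.3]
opening: 0.273
shift mm [-22.3  -0.1  -4.9] rotvec [-0.001  0.003  0.   ]
normal 3.450731932509681 fwd -3.7353677681254753
```

```bash
python3 -m jog '[[[6,0,0],[0,0,0],0],[[12,0,0],[0,0,0],0],[[18,0,0],[0,0,0],0],[[24,0,0],[0,0,0],0],[[30,0,0],[0,0,0],0],[[36,0,0],[0,0,0],0],[[42,0,0],[0,0,0],0],[[48,0,0],[0,0,0],0],[[54,0,0],[0,0,0],0],[[60,0,0],[0,0,0],0],[[66,0,0],[0,0,0],0],[[72,0,0],[0,0,0],0],[[77,0,0],[0,0,0],0],[[82,0,0],[0,0,0],0],[[86,0,0],[0,0,0],0]]'
python3 - <<'E'
from h import *
plan(at(.05,0),RB)
f=get_obs()['wrist_force'];print('normal',f@n,'fwd',f@s)
E
python3 -m jog '[[[2,0,-1.5],[0,0,0],0],[[4,0,-3],[0,0,0],0],[[6,0,-4.5],[0,0,0],0],[[8,0,-6],[0,0,0],0],[[9,0,-9],[0,0,0],0],[[9,0,-15],[0,0,0],0],[[9,0,-30],[0,0,0],0],[[9,0,-30],[0,0,0],0],[[9,0,-30],[0,0,0],0]]'
python3 - <<'E'
from h import *
plan(at(.05,.005),RB)
f=get_obs()['wrist_force'];print('normal',f@n,'fwd',f@s)
E
```

```text
time_s: 11.93
eef_pos: [0.5485, 0.2335, 0.169]
eef_rot: [0.258, 0.964, 0.059, 0.014]
wrist_force: [-4.4, 2.6, 1.8]
opening: 0.273
shift mm [-1.088e+02 -1.000e-01 -5.000e+00] rotvec [-0.001  0.004  0.   ]
normal 3.1154266486708617 fwd -4.068542274801169
time_s: 12.68
eef_pos: [0.5564, 0.25, 0.196]
eef_rot: [0.258, 0.964, 0.059, 0.015]
wrist_force: [-0.5, 0.1, -2.8]
opening: 0.276
shift mm [-1.186e+02 -1.000e-01  2.080e+01] rotvec [-0.002  0.001 -0.   ]
normal -2.3216132910507365 fwd -0.5336308053267993
```

Stroke two is done and the file has been lifted. I'll return and make stroke three.

```bash
python3 -m jog '[[[-25,0,-2],[0,0,0],0],[[-55,0,-2],[0,0,0],0],[[-85,0,-2],[0,0,0],0],[[-108,0,-2],[0,0,0],0],[[-118,0,0],[0,0,0],0],[[-118,0,8],[0,0,0],0],[[-118,0,16],[0,0,0],0],[[-118,0,20],[0,0,0],0],[[-118,0,20],[0,0,0],0],[[-118,0,20],[0,0,0],0]]'
python3 - <<'E'
from h import *
plan(at(.05,0),RB)
f=get_obs()['wrist_force'];print('normal',f@n,'fwd',f@s)
p,d=camera('wrist');cv2.imwrite('pics/wrist6.png',p[:,:,::-1])
E
```

```text
time_s: 13.52
eef_pos: [0.4411, 0.2254, 0.1782]
eef_rot: [0.258, 0.964, 0.058, 0.015]
wrist_force: [-0.8, 1.1, -3.0]
opening: 0.273
shift mm [-1.1 -0.3  5. ] rotvec [-0.001  0.002 -0.001]
normal -2.051595018369297 fwd -0.6831535560114634
```

View pics/wrist6.png

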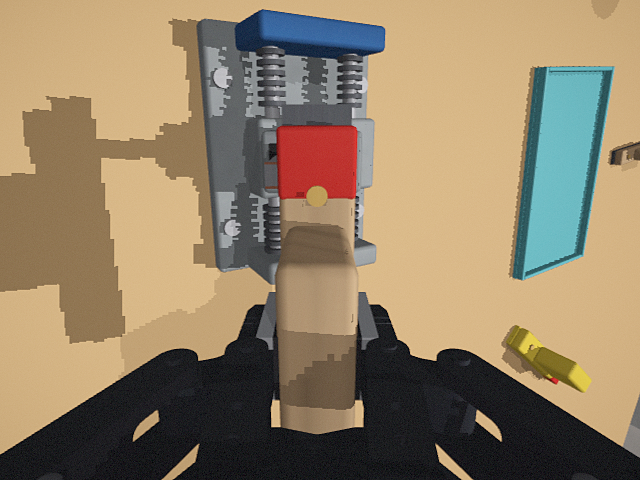

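The file is unchanged in the grip, with its toe edge still at rows 125–197. Now the third stroke.

```bash
python3 -m jog '[[[0,0,2],[0,0,0],0],[[0,0,4],[0,0,0],0],[[1,0,5.5],[0,0,0],0],[[2,0,7],[0,0,0],0],[[4,0,8.5],[0,0,0],0],[[7,0,10],[0,0,0],0],[[12,0,10],[0,0,0],0],[[17,0,10],[0,0,0],0],[[22,0,10],[0,0,0],0]]'
python3 - <<'E'
from h import *
plan(at(.05,0),RB)
f=get_obs()['wrist_force'];print('normal',f@n,'fwd',f@s)
E
python3 -m jog '[[[6,0,0],[0,0,0],0],[[12,0,0],[0,0,0],0],[[18,0,0],[0,0,0],0],[[24,0,0],[0,0,0],0],[[30,0,0],[0,0,0],0],[[36,0,0],[0,0,0],0],[[42,0,0],[0,0,0],0],[[48,0,0],[0,0,0],0],[[54,0,0],[0,0,0],0],[[60,0,0],[0,0,0],0],[[66,0,0],[0,0,0],0],[[72,0,0],[0,0,0],0],[[77,0,0],[0,0,0],0],[[82,0,0],[0,0,0],0],[[86,0,0],[0,0,0],0]]'
python3 - <<'E'
from h import *
plan(at(.05,0),RB)
f=get_obs()['wrist_force'];print('normal',f@n,'fwd',f@s)
E
python3 -m jog '[[[2,0,-1.5],[0,0,0],0],[[4,0,-3],[0,0,0],0],[[6,0,-4.5],[0,0,0],0],[[8,0,-6],[0,0,0],0],[[9,0,-9],[0,0,0],0],[[9,0,-15],[0,0,0],0],[[9,0,-30],[0,0,0],0],[[9,0,-30],[0,0,0],0],[[9,0,-30],[0,0,0],0]]'
python3 - <<'E'
from h import *
plan(at(.05,.005),RB)
f=get_obs()['wrist_force'];print('normal',f@n,'fwd',f@s)
# return pose above tray; tray centre from teal
R,F=goal(np.radians(11)); plan([.5046,-.2245,.2],R); 
E
```

```text
time_s: 14.32
eef_pos: [0.4643, 0.2236, 0.1701]
eef_rot: [0.257, 0.964, 0.058, 0.015]
wrist_force: [-3.0, 3.1, -0.1]
opening: 0.276
shift mm [-23.9  -0.2  -4.2] rotvec [-0.002  0.001 -0.001]
normal 1.6112958177724617 fwd -2.6087610308362423
time_s: 15.57
eef_pos: [0.5501, 0.234, 0.17]
eef_rot: [0.257, 0.964, 0.058, 0.015]
wrist_force: [-3.4, 1.0, 1.9]
opening: 0.273
shift mm [-110.4   -0.2   -4.3] rotvec [-0.002  0.001 -0.001]
normal 2.3633701164649215 fwd -3.2668486660484493
time_s: 16.32
eef_pos: [0.5579, 0.2505, 0.197]
eef_rot: [0.257, 0.964, 0.058, 0.016]
wrist_force: [-0.4, -0.8, -3.6]
opening: 0.275
shift mm [-120.1   -0.2   21.6] rotvec [-0.002 -0.001 -0.002]
normal -3.5153382431553855 fwd -0.5207922923788415
shift mm [-110.3  404.9  228.8] rotvec [ 0.521  0.017 -0.07 ]
```

Three strokes are done at about 4–5 N normal force, with a lift after each. Now back to the tray.

```bash
python3 -m jog '[[[-10,0,-30],[0,0,0],0],[[-20,20,-35],[0,0,0],0],[[-35,60,-20],[0,0,0],0],[[-50,100,10],[0.1,0.003,-0.01],0],[[-60,140,35],[0.2,0.006,-0.02],0],[[-70,180,60],[0.3,0.01,-0.04],0],[[-80,215,90],[0.4,0.015,-0.05],0],[[-85,250,115],[0.521,0.017,-0.07],0],[[-90,285,140],[0.521,0.017,-0.07],0],[[-95,320,165],[0.521,0.017,-0.07],0],[[-100,350,185],[0.521,0.017,-0.07],0],[[-105,380,205],[0.521,0.017,-0.07],0],[[-110,405,229],[0.521,0.017,-0.07],0],[[-110,405,229],[0.521,0.017,-0.07],0],[[-110,405,229],[0.521,0.017,-0.07],0],[[-110,405,229],[0.521,0.017,-0.07],0],[[-110,405,229],[0.521,0.017,-0.07],0]]'
python3 - <<'E'
from h import *
R,F=goal(np.radians(11)); plan([.5046,-.2245,.0485],R)
for k in ('side','wrist'):
    p,d=camera(k);cv2.imwrite('pics/%s7.png'%k,p[:,:,::-1])
    if k=='side':
        W=cloud('side',d);cv2.imwrite('pics/side7c.png',cv2.resize(p[130:270,270:430,::-1],None,fx=5,fy=4))
E
```

```text
time_s: 17.73
eef_pos: [0.5043, -0.2241, 0.1993]
eef_rot: [-0.001, 0.995, 0.096, -0.001]
wrist_force: [-0.2, 0.2, -3.1]
opening: 0.275
shift mm [  0.4   0.6 150.8] rotvec [-0.001  0.001 -0.   ]
```

View pics/side7c.png

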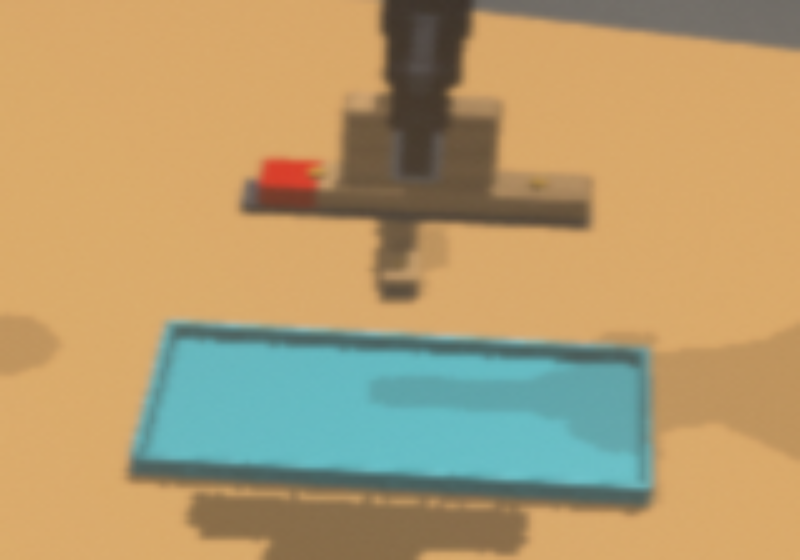

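View pics/wrist7.png

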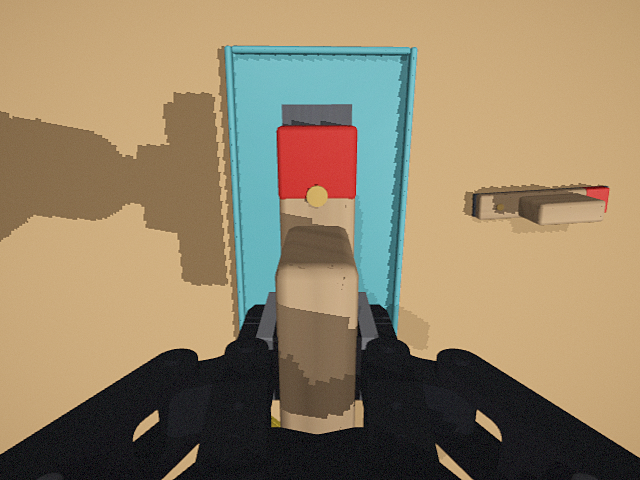

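The file is level and centred over the tray: in the wrist view its toe is at (317,160) between the walls at columns 230 and 412. I'll lower to just above the floor, then feel for contact.

```bash
python3 -m jog '[[[0,1,35],[0,0,0],0],[[0,1,70],[0,0,0],0],[[0,1,105],[0,0,0],0],[[0,1,130],[0,0,0],0],[[0,1,141],[0,0,0],0],[[0,1,145],[0,0,0],0],[[0,1,147],[0,0,0],0],[[0,1,147],[0,0,0],0],[[0,1,147],[0,0,0],0]]'
python3 -m jog '[[[0,0,1],[0,0,0],0],[[0,0,2],[0,0,0],0],[[0,0,3],[0,0,0],0],[[0,0,3],[0,0,0],0]]'
```

```text
time_s: 18.58
eef_pos: [0.5064, -0.225, 0.0548]
eef_rot: [0.001, 0.995, 0.097, 0.001]
wrist_force: [-0.2, 0.0, -3.1]
opening: 0.271
time_s: 18.92
eef_pos: [0.5065, -0.2252, 0.052]
eef_rot: [0.001, 0.995, 0.097, 0.001]
wrist_force: [-0.0, 0.1, -2.8]
opening: 0.276
```

```bash
python3 -m jog '[[[0,0,1],[0,0,0],0],[[0,0,2],[0,0,0],0],[[0,0,3],[0,0,0],0],[[0,0,3],[0,0,0],0],[[0,0,3],[0,0,0],0]]'
```

```text
time_s: 19.33
eef_pos: [0.5064, -0.2251, 0.0488]
eef_rot: [0.001, 0.995, 0.097, 0.001]
wrist_force: [0.1, 0.1, -4.2]
opening: 0.277
```

```bash
python3 -m jog '[[[0,0,0.5],[0,0,0],0],[[0,0,1],[0,0,0],0],[[0,0,1],[0,0,0],0],[[0,0,1],[0,0,0],0]]'
```

```text
time_s: 19.67
eef_pos: [0.5065, -0.2252, 0.0486]
eef_rot: [0.001, 0.995, 0.097, 0.001]
wrist_force: [-2.2, 2.1, 5.2]
opening: 0.276
```

Contact at z = 0.0486, the same height as at the grasp. I'll release and then back off.

```bash
python3 -m jog '[[[0,0,-0.3],[0,0,0],0.35],[[0,0,-0.3],[0,0,0],0.5],[[0,0,-0.3],[0,0,0],0.7],[[0,0,-0.3],[0,0,0],1],[[0,0,-0.3],[0,0,0],1],[[0,0,-0.3],[0,0,0],1],[[0,0,-0.3],[0,0,0],1],[[0,0,-0.3],[0,0,0],1],[[0,0,-0.3],[0,0,0],1]]'
python3 -m jog '[[[0,0,-10],[0,0,0],1],[[0,0,-30],[0,0,0],1],[[0,0,-60],[0,0,0],1],[[0,0,-100],[0,0,0],1],[[0,0,-140],[0,0,0],1],[[0,0,-170],[0,0,0],1],[[0,0,-170],[0,0,0],1],[[0,0,-170],[0,0,0],1]]'
python3 - <<'E'
from h import *
for k in ('side','wrist','top'):
    p,d=camera(k);cv2.imwrite('pics/%s8.png'%k,p[:,:,::-1])
    W=cloud(k,d);box=(d>.1)&(abs(W[...,0]-.505)<.1)&(abs(W[...,1]+.225)<.05)
    g=box&(W[...,2]>.065)&(W[...,2]<.085);print(k,'grip',rect(W[g]),np.percentile(W[g][:,2],[5,50,95]).round(4))
    b=box&(W[...,2]>.02)&(W[...,2]<.032);print('back z',np.median(W[b][:,2]).round(4))
o=get_obs();print(o['eef_pos'],o['wrist_force'],o['opening'],o['dq'].round(3))
E
```

```text
time_s: 20.42
eef_pos: [0.5066, -0.2252, 0.0489]
eef_rot: [0.001, 0.995, 0.097, 0.001]
wrist_force: [-0.4, -0.4, -0.0]
opening: 1.003
time_s: 21.08
eef_pos: [0.5073, -0.2257, 0.2221]
eef_rot: [0.003, 0.995, 0.097, 0.004]
wrist_force: [0.2, -0.1, -1.0]
opening: 0.999
side grip (array([ 504.6, -227. ]), array([68.7, 29.5]), 10.2) [0.0666 0.076  0.0796]
back z 0.0269
wrist grip (array([ 504.9, -223.4]), array([70.1, 23.9]), 11.8) [0.07   0.0728 0.0741]
back z 0.0232
top grip (array([ 485.3, -229.8]), array([27.5, 24.5]), 14.0) [0.0694 0.0752 0.0798]
back z 0.025
[ 0.50516975 -0.22424151  0.2174375 ] [-0.68859956  0.44673512  0.01253078] 1.0013821791905724 [-0.001  0.014  0.005  0.     0.002 -0.001]
```

View pics/side8.png

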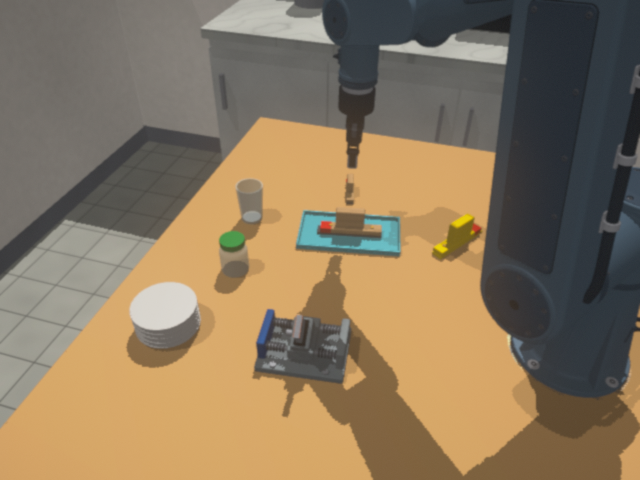

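View pics/wrist8.png

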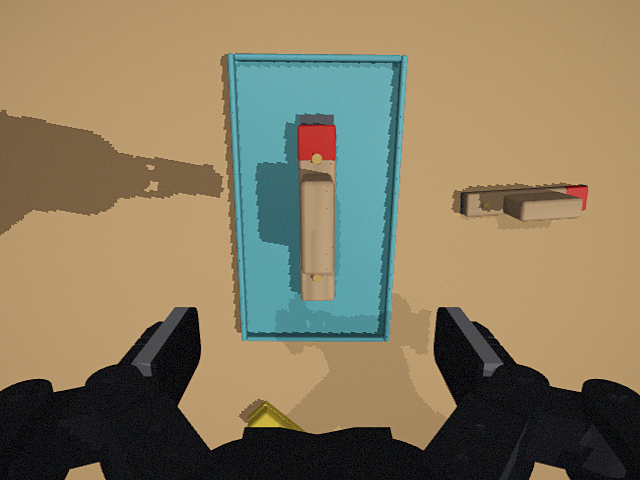

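The file lies flat and centred in the tray, with its grip at pixel (317,225) in the wrist view. The tumbler, jar and plates are where they were, and the gripper is clear. I'll hand in.

```bash
python3 -c "
from bench import *
print(hand_in())"
```

```text
the job is handed in; nothing more can be done
None
```

I picked the larger wooden file out of the teal tray by its grip and made three forward strokes along the bar end, tilted 30° and moving from the grey end to the blue end. I lifted it about 25 mm clear after each stroke, laid it back in the tray, released it and handed the job in at about 21 s. The hand-in reports no verdict.

**Strokes:** The wrist force showed about 4–5.5 N of pressure (cushion pushed in about 4–5 mm) and 2.6–4 N of forward drag. I estimate the bar ran from about +38 mm on the toe side to −48 mm on the heel side each time. The file did not slip in the grip.

**Last checks:**
- **File in tray:** its middle is within about 2 mm of the tray centre. It is flat, with the back at about 0.025 m and the grip top at about 0.075 m, as expected.
- **Bystanders:** the tumbler, jar and plates look unmoved in the final side view; I did not re-measure their positions.
- **Gripper:** open and about 0.17 m above the file.

**Disagreements:** the final top-view measurement of the grip came out about 20 mm off and too short. I didn't view that picture, but the gripper above was probably hiding part of the grip. I used the wrist reading, and the side view agreed with it to within 4 mm. I could not read the cushion and carriage travel directly, so those figures come from the wrist force.

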